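# Load the sample holder through the spring flap of the photometer

### The arm

A 7-joint arm with a two-finger parallel gripper is mounted at the origin on the work surface. World frame = base frame: x ahead of the robot, y to its left, z up, the work surface at z = 0. Lengths are in m, angles in rad, forces in N, time in s.
With the tool pointing down it reaches from about 0.425 to 0.875 m from the base axis. Payload 4.7 kg.
Tool frame: the origin (TCP) lies on the mounting face of the last link; the fingertips stand 182 mm ahead of it and the grasp point (between the pads) lies 164 mm ahead of it; z points along the fingers, y is the direction in which the jaws open and shut (so a half turn about z gives the same grasp; the last joint's range is limited). The gripper opens to 87 mm and grips with 3 to 60 N. Pads are 19 mm wide; open, the fingers measure 117 mm over their backs; the gripper's body (75 mm by 190 mm) begins 51 mm behind the grasp point.
Start: joints at [1.238, 0.321, -0.07, 1.45, 0.023, 1.371, -0.057], TCP at [0.221, -0.611, 0.405] pointing down, gripper open.
Joint ranges: [-2.86, 2.86], [-0.3, 2.09], [-1.38, 1.24], [0.06, 2.45], [-1.56, 4.7], [0.09, 2.05], [-2.69, 2.69]. Speed limits (rad/s): [2.57, 2.57, 3.14, 3.14, 3.14, 3.14, 3.14].

### API

Orientations are given as a rotation vector (axis times angle).
In Python, from bench import ctrl gives the robot as it stands. The module is installed in compiled form; this text tells all that it offers.
- The arm moves only by the tool play_rows, never from a script. Its argument "targets" is text: rows parted by semicolons, each of 7 numbers parted by spaces: the shift along the tool's x, y, z in cm, then the turn, a rotation vector about the tool's x, y, z in rad, then the opening, from -1 (shut) to 1 (fully open). In form: x y z ax ay az grip; .... A call has 1 to 20 rows; each row shifts and turns the pose as measured when the row begins, along the tool's axes as they then stand; what a row does not reach is not made up. A row lasts 1/8 s, in which the tool goes at most 62.5 mm and 10.7 degrees, less where a joint would pass 70% of its speed; a pose out of reach is approached as far as the arm can. A call is refused whole if a number of a shift passes 6.25 or a number of a turn 0.188, either way. A call with a gripper value outside its range is refused whole. The fingers move at their own pace and stop on an object; "newtons" is the grip in N (left out, the last holds). Time passes only in rows, so rows that do not move let the fingers close. It gives the time, the measured TCP pose, the force and the opening at its end, in the units of the state.
- ctrl.get_state(): the state, without advancing time (a new reading comes with each control period).
- ctrl.get_image(name): name is "scene" or "top" or "wrist"; returns a dict with "pixels" (400x640x3 uint8, blue, green, red), "depth" (400x640 float32, m along the optical axis (not along the pixel's ray), 0 where there is no reading), "intrinsics" (3x3 intrinsics, pixels), "R" (3x3) and "t" (3): a world point X has camera coordinates R X + t. Camera axes: x right, y down, z forward; pixel columns grow to the right and rows downward; lengths in m; the calibration is good to about 2 mm. A picture is of the moment at which its call begins.
- ctrl.close_job(): hands the job in, once; it reports no verdict.
The state is a dict: "time": time; "joint_positions": joint angles; "qd": joint speeds; "joint_torque": joint torques, N m; "position": TCP position; "tool_rot": TCP orientation; "ft_force": force on the tool from outside, world axes, zero at the start; "torque": the same for the moment, N m; "grip_width": opening from 0.0 (shut) to 1.0 (fully open).
Only numpy, scipy, OpenCV 4.12 (cv2) and the standard library are available. Lean on these libraries where they do the work, as an engineer would, in place of code of your own. Each camera call takes 0.05 s, during which the arm holds its last target.

### The job

Take the sample holder (metal foot, thin stem, white grip) and push it upright, foot first, down through the spring flap in the top of the photometer, holding the flap open with the foot until the flap swings shut round the stem. Keep pressing gently until the foot has passed the catches in the well and is fully home on its seat (how deep the seat lies has to be felt), then let go of it. Leave the glassware and bottles where they are.

Things in the scene. Friction and masses are not known exactly. Their poses are not given: they have to be found in the camera images.
- holder: The sample holder, loose, upright on the bench at the start, round about its z axis (up), 162 mm tall, 0.04 to 0.08 kg. From the bottom: metal foot 26 mm across, 26 mm high, tapered below (16 mm across at the underside, taper 12 mm high) and above; metal stem 7 mm across; white grip 24 mm across, 132 to 162 mm above the underside. Origin: centre of the underside.
- holder_head (a point): Centre of the holder's white cylindrical grip (24 mm across, 30 mm high), on its axis, 147 mm above its underside and 15 mm below its top: the place to grasp.
- holder_foot (a point): Centre of the underside of the holder's foot. The holder's weight alone neither opens the flap nor passes the catches in the well.
- meter: The photometer, a white box 125 mm high, fixed to the bench, turned by up to 0.3 rad. It reaches 75 mm to its front (-x) and 135 mm to its back (+x) of the well's axis, 95 mm to either side. Origin on the bench straight under the axis of the well; z up. A push of more than 25 N on the holder, or 15 N of the robot on the meter, is too much.
- well (a point): Centre of the 48 mm square mouth of the well, at the level of the meter's top; axes as the meter. The well goes straight down. Its seat lies 78 to 103 mm below this point: different each time, neither seen nor read. Below 26 mm above the seat the well narrows to a 30 mm square guide on the same axis. Two sprung catches there make the push rise to 5 to 11 N before the foot is home.
- flap (a joint): Angle of the steel flap, rad: 0 shut (level, flush with the top), grows as it swings down into the well, to 1.45. 46 mm square, hinged on the mouth's back edge (24 mm to +x of the axis), sprung shut: 2 to 7 N opens it. A 14 mm slot from its free front edge to 9 mm past the axis lets it shut round the stem once the foot's underside is some 65 to 70 mm below the meter's top.
- switch (a joint): Travel of a small sprung pin in the middle of the seat, m: 0 free, 0.003 or more when the foot rests on the seat. Over the last 4 mm the catches snap over the foot's shoulder and hold it down; the seat is stiff (it gives about 1 mm per 8 N), so a push of 16 to 20 N shows that the foot is home.
- flask: Bystander, to be left alone: a glass conical flask, 64 mm across, 100 mm tall, loose on the bench. Origin: centre of its underside; z up.
- jar: Bystander, to be left alone: a white plastic jar, 52 mm across, 75 mm tall, loose on the bench. Origin: centre of its underside; z up.
- beaker: Bystander, to be left alone: a glass beaker, 66 mm across, 85 mm tall, loose on the bench. Origin: centre of its underside; z up.
- dropper: Bystander, to be left alone: a small brown glass bottle with a red cap, 40 mm across, 90 mm tall, loose on the bench. Origin: centre of its underside; z up.
- dish: Bystander, to be left alone: a flat glass dish, 90 mm across, 16 mm tall, loose on the bench. Origin: centre of its underside; z up.
- wash: Bystander, to be left alone: a white plastic bottle with a red cap, 60 mm across, 150 mm tall, loose on the bench. Origin: centre of its underside; z up.
There are look-alikes about, which are no part of the job. There is more than one size of the holder; the one meant has the size given above.

How it is judged:
On the way, in this order (a step that is already met when the one before it is completed fails the run):
1. the holder's foot holds the flap open, its underside at least 25 mm below the meter's top (value of joint flap above 0.7 rad and z of holder_foot in the frame of well below -0.025 m and x of holder_foot in the frame of well between -0.011 and 0.011 m and y of holder_foot in the frame of well between -0.011 and 0.011 m), for 0.1 s.
2. the foot is through and the flap has swung shut round the stem (value of joint flap below 0.12 rad and z of holder_foot in the frame of well below -0.06 m and x of holder_foot in the frame of well between -0.011 and 0.011 m and y of holder_foot in the frame of well between -0.011 and 0.011 m), for 0.1 s.
At the end, for the whole second after the job is handed in: The holder stands in the well, upright to within 0.15 rad, its foot home on the seat (seat pin pressed in by more than 2 mm; underside more than 70 mm below the meter's top and within 11 mm of the well's axis in x and y), at rest and let go, with the flap shut to within 0.12 rad (value of joint flap below 0.12 rad and value of joint switch above 0.002 m and z of holder_foot in the frame of well below -0.07 m and angle between holder's own z axis and vertical below 0.15 rad and linear speed of holder below 0.02 m/s and x of holder_foot in the frame of well between -0.011 and 0.011 m and y of holder_foot in the frame of well between -0.011 and 0.011 m); the robot touches nothing.
It fails at once if the holder is pressed on its seat with more than 35 N (contact force between holder and cradle_c0 above 35 N).
It fails at once if the holder is forced against the meter (all contacts together, squeeze of the catches included, more than 60 N) (contact force between holder and meter above 60 N).
It fails at once if the robot itself presses on the meter with more than 15 N (contact force between any of the arm, the fingers and meter above 15 N).
It fails at once if a bystander is moved by more than 40 mm or tipped over (distance of any of flask, jar, beaker, dropper, dish, wash from where it was at the start of the episode above 0.04 m or angle between any of flask, jar, beaker, dropper, dish, wash's own z axis and vertical above 0.5 rad).
It also fails if it takes over 64 s, if anything falls off the work surface, if the arm or the gripper's body presses on something with over 40 N, if the wrist force passes 120 N, or if a joint passes its speed limit or range.

## Working session

There is one attempt and no reset: what is moved stays moved. The work goes in short steps, Python scripts to look and compute and a tool call to move; the robot and the scene stay as the last step left them, time stands still between calls to the robot, and variables do not carry over. Pictures are saved under pics/ and viewed, and the job is handed in when it is done.

Besides the shell and the picture viewer there is one more tool, called after "Call:" by a JSON object that holds its "method" and its "body". play_rows: Moves the arm, as the interface text tells. Its arguments: {"type":"object","properties":{"targets":{"type":"string"},"newtons":{"type":"number"}},"required":["targets"]}

```bash
mkdir -p pics
cat > h.py <<'E'
import numpy as np, cv2
from bench import ctrl
def save(n,f):
    im=ctrl.get_image(n); cv2.imwrite('pics/'+f+'.png',im['pixels']); np.savez('pics/'+f+'.npz',**im); return im
def world(im,u,v,d=None):
    K=im['intrinsics'];
    if d is None: d=im['depth'][int(v),int(u)]
    p=np.array([(u-K[0,2])/K[0,0]*d,(v-K[1,2])/K[1,1]*d,d]); return im['R'].T@(p-im['t'])
def cloud(im):
    K=im['intrinsics'];d=im['depth'];v,u=np.mgrid[0:400,0:640]
    P=np.stack([(u-K[0,2])/K[0,0]*d,(v-K[1,2])/K[1,1]*d,d],-1)
    return (P-im['t'])@im['R']
E
python3 - <<'E'
from h import *
for n in('scene','top','wrist'):
    im=save(n,n+'0'); print(n,im['R'].round(3).tolist(),im['t'].round(3),im['intrinsics'][0,0])
print(ctrl.get_state())
E
```

```text
scene [[-0.73, 0.683, 0.026], [0.338, 0.393, -0.855], [-0.594, -0.616, -0.518]] [ 0.408 -0.076  1.48 ] 495.5584078086458
top [[-0.029, -1.0, -0.004], [-0.994, 0.03, -0.102], [0.102, 0.001, -0.995]] [-0.014  0.571  1.005] 364.909342696673
wrist [[0.338, -0.941, -0.001], [-0.9, -0.324, 0.293], [-0.276, -0.098, -0.956]] [-0.649 -0.035  0.392] 306.95441286204766
{'time': 0.15, 'joint_positions': array([ 1.23810406,  0.32163926, -0.07012112,  1.45139716,  0.02263508,
        1.37080051, -0.05689505]), 'qd': array([ 1.26747904e-03, -1.29041421e-03,  6.39480375e-04, -6.24995374e-03,
       -6.12078125e-05, -9.09826609e-04,  8.92768638e-04]), 'joint_torque': array([-1.63283348e-04, -4.91795433e+01, -4.04695328e-01, -3.12877929e+01,
       -6.39640982e-02,  4.04526503e-02,  1.24584631e-04]), 'position': array([ 0.22085563, -0.61116376,  0.40392041]), 'tool_rot': array([-3.09307250e+00, -5.41880353e-01,  5.63144942e-04]), 'ft_force': array([-0.19680498, -0.35406986,  0.26483513]), 'torque': array([-0.01871912, -0.03316242, -0.01746982]), 'grip_width': 0.9999349906306153}
```

View pics/scene0.png

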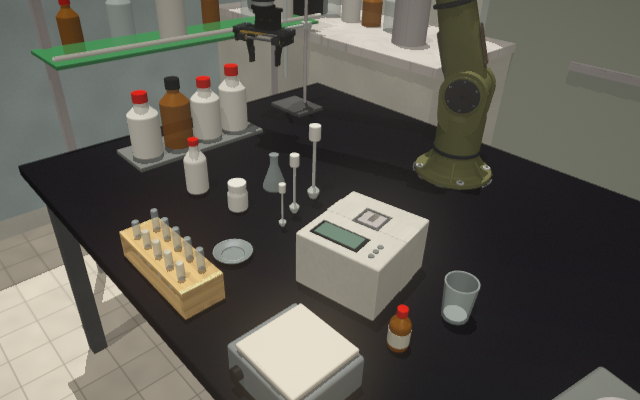

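View pics/top0.png

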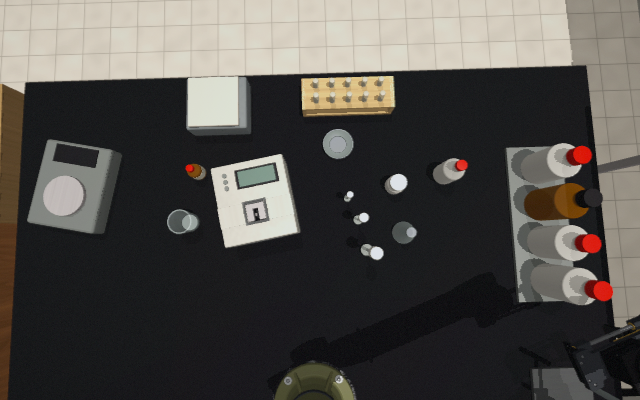

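View pics/wrist0.png

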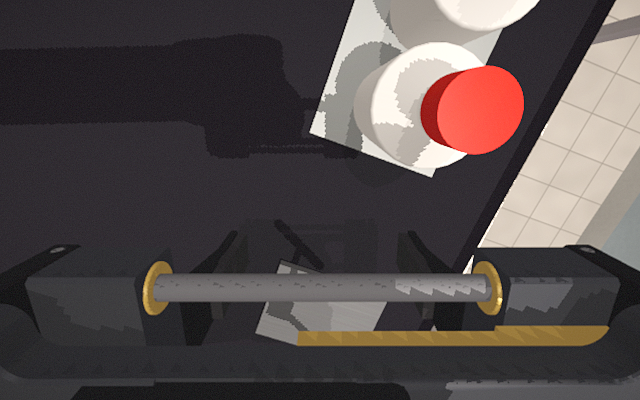

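Three holders of different heights: top image heads at (349,195), (362,217), (376,253). The meter's mouth is at about (257,212).

Run:
```python
from h import *
t=dict(np.load('pics/top0.npz')); s=dict(np.load('pics/scene0.npz'))
for nm,im in(('top',t),('scene',s)):
    C=cloud(im); im['C']=C
    # holders region
    m=(im['depth']>0)&(C[...,2]>0.02)&(C[...,0]>0.3)&(C[...,0]<0.75)&(C[...,1]>-0.5)&(C[...,1]<0.0)
    n,l,st,ce=cv2.connectedComponentsWithStats(m.astype(np.uint8))
    for i in range(1,n):
        if st[i,4]<8: continue
        P=C[l==i]; zt=np.percentile(P[:,2],97); Q=P[P[:,2]>zt-0.02]
        print(nm,ce[i].round(),st[i,4],'zmax',P[:,2].max().round(4),zt.round(4),'topxy',Q.mean(0).round(4),(Q.max(0)-Q.min(0)).round(3))
# meter
for nm,im in(('top',t),('scene',s)):
    C=im['C']
    m=(abs(C[...,2]-0.125)<0.006)&(C[...,0]>0.35)&(C[...,0]<0.8)&(C[...,1]>0.0)&(C[...,1]<0.35)
    n,l,st,ce=cv2.connectedComponentsWithStats(m.astype(np.uint8)); i=1+np.argmax(st[1:,4])
    P=C[l==i]; r=cv2.minAreaRect(P[:,:2].astype(np.float32)); print(nm,'meter',r,np.median(P[:,2]),st[i,4])
a=cv2.resize(t['pixels'][140:270,190:420],None,fx=3.4,fy=3.4,interpolation=cv2.INTER_CUBIC);cv2.imwrite('pics/t1.png',a)
a=cv2.resize(s['pixels'][110:300,260:440],None,fx=3.1,fy=3.1,interpolation=cv2.INTER_CUBIC);cv2.imwrite('pics/s1.png',a)
```

```text
top [450. 170.] 596 zmax 0.1544 0.1515 topxy [ 0.628  -0.3878  0.1486] [0.026 0.026 0.022]
top [396. 183.] 321 zmax 0.0801 0.0783 topxy [ 0.5994 -0.2426  0.0747] [0.045 0.045 0.021]
top [349. 194.] 41 zmax 0.1231 0.1203 topxy [ 0.5656 -0.1075  0.1154] [0.016 0.015 0.023]
top [362. 218.] 99 zmax 0.1651 0.1646 topxy [ 0.5034 -0.1352  0.161 ] [0.02  0.024 0.02 ]
top [404. 232.] 320 zmax 0.1051 0.1022 topxy [ 0.4642 -0.2651  0.0991] [0.024 0.025 0.023]
top [372. 251.] 241 zmax 0.2111 0.2094 topxy [ 0.4189 -0.1557  0.2064] [0.03  0.029 0.02 ]
scene [314. 153.] 435 zmax 0.21 0.2085 topxy [ 0.4231 -0.1533  0.2016] [0.03  0.03  0.021]
scene [195. 165.] 945 zmax 0.1535 0.1501 topxy [ 0.6316 -0.3869  0.1442] [0.028 0.032 0.023]
scene [275. 177.] 545 zmax 0.119 0.1162 topxy [ 0.5319 -0.1625  0.1065] [0.124 0.181 0.022]
scene [294. 174.] 262 zmax 0.1646 0.1633 topxy [ 0.5064 -0.1333  0.1561] [0.027 0.024 0.021]
scene [237. 192.] 512 zmax 0.0794 0.0768 topxy [ 0.604  -0.2394  0.0717] [0.045 0.049 0.022]
top meter ((0.5580976605415344, 0.14126023650169373), (0.2098533660173416, 0.19060668349266052), 10.3345947265625) 0.1255004565836601 5836
scene meter ((0.557966947555542, 0.13941270112991333), (0.2146749347448349, 0.19145448505878448), 10.419661521911621) 0.12580219503690881 5826
```

View pics/t1.png

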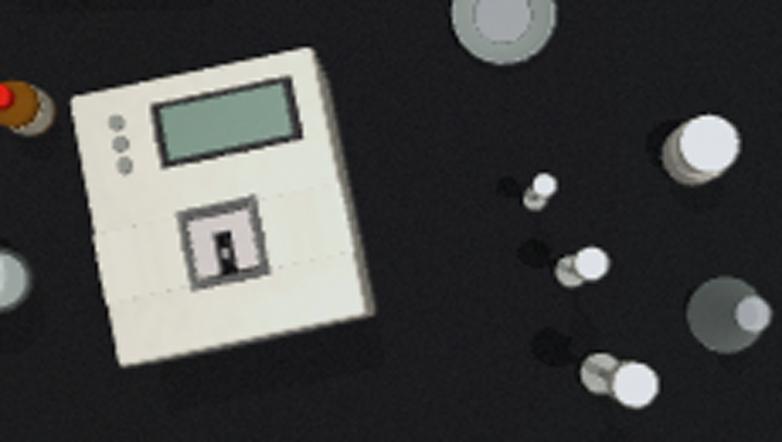

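View pics/s1.png

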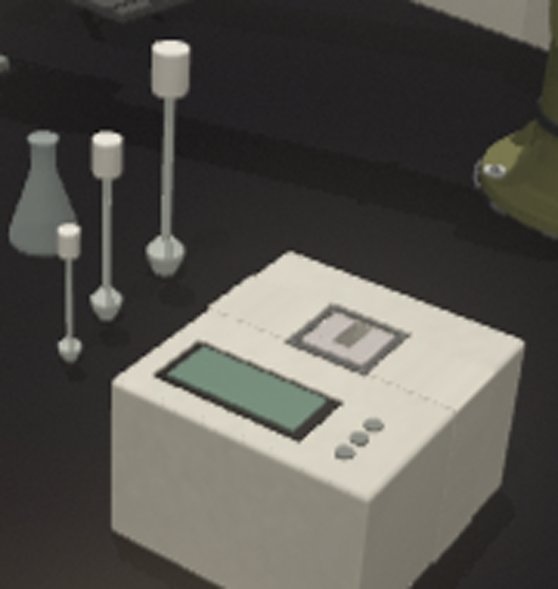

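Middle one (head ~(294,155) in scene, top at 162–165 mm) is the target; others are ~120 and ~208 mm. Now refine the holder and mouth from both cameras by ray/plane intersections at known heights.

```bash
cat >> h.py <<'E'
from scipy.spatial.transform import Rotation as Ro
def ray(im,u,v,z):
    K=im['intrinsics'];d=im['R'].T@np.array([(u-K[0,2])/K[0,0],(v-K[1,2])/K[1,1],1]);c=-im['R'].T@im['t']
    return c+d*(z-c[2])/d[2]
def proj(im,X):
    p=im['R']@np.asarray(X)+im['t'];q=im['intrinsics']@p;return q[:2]/q[2]
def plan(tgt,yaw=None):
    s=ctrl.get_state();R=Ro.from_rotvec(s['tool_rot']);print('now',s['position'].round(4),'R',R.as_matrix().round(4).tolist())
    d=R.inv().apply(np.array(tgt)-s['position'])*100;print('shift cm',d.round(2),'level err rotvec',end=' ')
    x=R.as_matrix()[:,0]; yw=np.arctan2(x[1],x[0]) if yaw is None else yaw
    G=Ro.from_matrix(np.array([[np.cos(yw),np.sin(yw),0],[np.sin(yw),-np.cos(yw),0],[0,0,-1]]))
    print((R.inv()*G).as_rotvec().round(4),'yaw',yw.round(4),'F',s['ft_force'].round(2),'g',round(s['grip_width'],3),'t',s['time'])
E
python3 - <<'E'
from h import *
t=dict(np.load('pics/top0.npz')); s=dict(np.load('pics/scene0.npz'))
for nm,im,a in(('top',t,(355.,208,372,226)),('scene',s,(286,150,302,172))):
    g=im['pixels'].min(2).astype(int); u0,v0,u1,v1=map(int,a)
    print(g[v0:v1,u0:u1])
    w=(g[v0:v1,u0:u1]>195); vv,uu=np.nonzero(w); uc,vc=uu.mean()+u0,vv.mean()+v0
    z=0.162 if nm=='top' else 0.147
    print(nm,uc,vc,len(uu),ray(im,uc,vc,z))
print('mouth',ray(t,255.6,211.5,.125),ray(s,372,219,.125))
# meter mouth frame: dark gray pixels
for nm,im in(('top',t),('scene',s)):
    c=np.array([.5285,.1349]);R2=np.array([[np.cos(.181),-np.sin(.181)],[np.sin(.181),np.cos(.181)]])
    out=[]
    for q in((-.024,-.024),(-.024,.024),(.024,.024),(.024,-.024)):
        out.append(proj(im,[*(c+R2@q),.125]))
    print(nm,np.array(out).round(1).tolist())
    k=5;c0=np.array(out).mean(0).astype(int);r=32
    b=cv2.resize(im['pixels'][c0[1]-r:c0[1]+r,c0[0]-r:c0[0]+r],None,fx=9,fy=9,interpolation=cv2.INTER_CUBIC)
    pts=((np.array(out)-(c0-r)+.5)*9).astype(int);cv2.polylines(b,[pts.reshape(-1,1,2)],True,(0,0,255),1);cv2.imwrite('pics/m_%s.png'%nm,b)
E
```

```text
[[ 29  26  27  28  25  28  27  29  27  26  25  26  22  26  24  26  27]
 [ 25  28  27  27  29  26  25  23  27  28  27  27  25  24  28  27  28]
 [ 25  25  25  24  25  26  25  26  28  25  25  27  26  25  27  25  27]
 [ 27  25  27  26  27  27  27  26  29  29  25  25  27  27  24  25  28]
 [ 23  25  26  30  27  28  28  44  78  82  43  28  27  28  25  30  27]
 [ 24  26  26  27  28  62 131 211 218 218 218 142  50  27  25  28  25]
 [ 26  27  25  26  64 196 217 221 221 221 222 219 162  66  25  26  29]
 [ 16  90  98 117 132 214 222 221 221 222 221 221 219 118  28  24  25]
 [150 160 163 130 195 220 221 221 222 222 222 221 221 163  67  24  27]
 [126 158 163 116 196 219 222 221 221 221 222 222 221 165  70  25  25]
 [125 128 130 107 181 218 221 221 222 221 221 222 221 153  59  22  25]
 [130 124  95  92 130 214 221 221 221 221 221 222 222 126  32  26  28]
 [159 160 132 127 104 173 217 222 222 221 221 221 157  62  26  29  24]
 [161 164 165 162 138 112 144 207 220 221 212 134  54  28  24  27  27]
 [158 165 167 164 164 170 113  94  96  98  78  39  29  27  25  26  27]
 [ 96 160 167 163 163 126  58  29  
[... 1309 characters left out ...]
2 126 118  62  37  35]
 [ 36  35  35  34  93 135 139 139 138 135 131 125  90  45  35  35]
 [ 35  36  34  37  48  81  90 121 125 123  98  75  51  36  34  35]
 [ 36  35  36  35  36  36  42 110 116 114  57  37  36  36  34  36]
 [ 34  35  36  34  36  35  35 110 116 111  44  38  35  35  35  37]
 [ 36  35  35  36  35  36  35 110 114 111  45  35  35  34  35  36]
 [ 36  36  38  35  37  35  36 109 115 111  44  36  36  37  37  38]]
scene 294.0 154.4 30 [ 0.48359532 -0.16044201  0.147     ]
mouth [0.52733731 0.13461081 0.125     ] [0.52714851 0.13396132 0.125     ]
top [[266.5, 218.3], [248.1, 222.2], [244.5, 203.9], [262.9, 200.0]]
scene [[368.0, 210.5], [387.9, 218.4], [376.1, 228.9], [355.8, 220.4]]
```

```bash
python3 -c "
import cv2,numpy as np
cv2.imwrite('pics/mm.png',cv2.resize(np.hstack([cv2.imread('pics/m_top.png'),cv2.imread('pics/m_scene.png')]),(800,400)))"
```

```text
(no output)
```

View pics/mm.png

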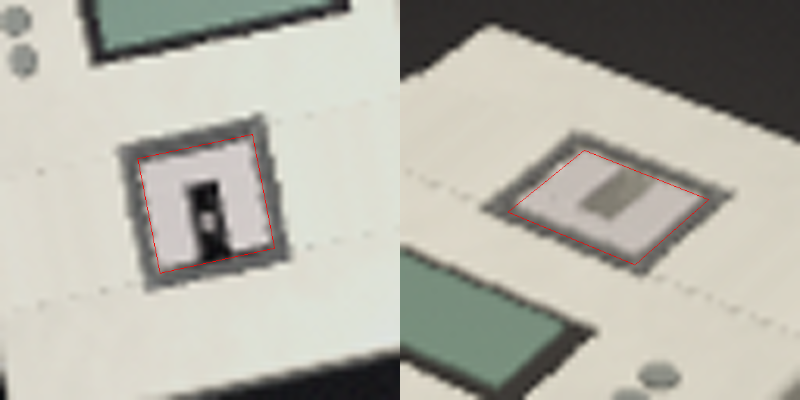

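The overlaid mouth square (centre (0.528, 0.1345), yaw 0.181) matches the frame in both views within about 1 mm. The holder head is at (0.504, -0.136). Next I plan the approach.

Run:
```python
from h import *
plan([.504,-.1355,.46])
```

```text
now [ 0.2209 -0.6112  0.4039] R [[0.9404, 0.3399, -0.0006], [0.3399, -0.9404, 0.0013], [-0.0001, -0.0015, -1.0]]
shift cm [ 42.8  -35.12  -5.56] level err rotvec [-0.0015  0.0001 -0.    ] yaw 0.3469 F [-0.2  -0.35  0.26] g 1.0 t 0.15
```

Call:
{"method": "play_rows", "body": {"targets": "0 0 -3 0 0 0 1; 0 0 -3 0 0 0 1; 4 -3.3 0 0 0 0 1; 4 -3.3 0 0 0 0 1; 4 -3.3 0 0 0 0 1; 4 -3.3 0 0 0 0 1; 4 -3.3 0 0 0 0 1; 4 -3.3 0 0 0 0 1; 4 -3.3 0 0 0 0 1; 4 -3.3 0 0 0 0 1; 4 -3.3 0 0 0 0 1; 2 -1.5 0 0 0 0 1; 0 0 0 0 0 0 1", "newtons": 40}}

```text
time: 1.78
position: [0.4788, -0.175, 0.4621]
tool_rot: [-3.089, -0.539, 0.005]
ft_force: [-1.0, -0.1, 0.1]
grip_width: 1.001
```

Run:
```python
from h import *
plan([.504,-.1355,.36],0.347)
save('wrist','w1');save('scene','s2')
```

```text
now [ 0.4788 -0.175   0.4621] R [[0.9408, 0.3389, -0.0042], [0.3389, -0.9408, 0.0055], [-0.0021, -0.0066, -1.0]]
shift cm [ 3.73 -2.8  10.22] level err rotvec Traceback (most recent call last):
  File "<stdin>", line 2, in <module>
  File "h.py", line 24, in plan
    print((R.inv()*G).as_rotvec().round(4),'yaw',yw.round(4),'F',s['ft_force'].round(2),'g',round(s['grip_width'],3),'t',s['time'])
                                                 ^^^^^^^^
AttributeError: 'float' object has no attribute 'round'
```

Call:
{"method": "play_rows", "body": {"targets": "2 -1.5 0 -0.006 0.002 0 1; 1.8 -1.4 0 0 0 0 1; 0 0 0 0 0 0 1"}}

```text
time: 2.15
position: [0.5033, -0.1391, 0.4614]
tool_rot: [3.095, 0.53, -0.005]
ft_force: [-0.2, -0.4, 0.4]
grip_width: 1.0
```

```bash
sed -i 's/yw.round(4)/round(float(yw),4)/' h.py
python3 - <<'E'
from h import *
plan([.504,-.1355,.36],0.347)
save('wrist','w1');save('scene','s2')
E
```

```text
now [ 0.5033 -0.1391  0.4614] R [[0.943, 0.3327, -0.0028], [0.3327, -0.943, -0.0017], [-0.0032, 0.0006, -1.0]]
shift cm [ 0.22 -0.33 10.14] level err rotvec [ 0.0006  0.0032 -0.0079] yaw 0.347 F [-0.19 -0.36  0.39] g 1.0 t 2.15
```

View pics/w1.png

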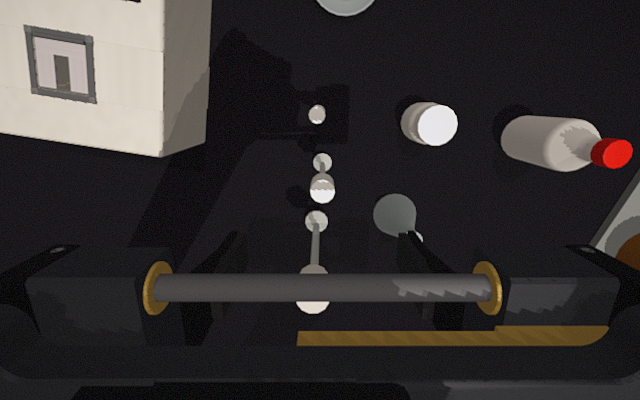

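Wrist view: target grip at (322,188), foot at (321,160), mouth at (61,64), tall look-alike at (313,290).

Run:
```python
from h import *
w=dict(np.load('pics/w1.npz'))
print(proj(w,[.504,-.1355,.162]),proj(w,[.504,-.1355,.147]),proj(w,[.528,.1345,.125]),proj(w,[.504,-.1355,.012]))
C=cloud(w)
m=(C[...,2]>.135)&(abs(C[...,0]-.504)<.03)&(abs(C[...,1]+.1355)<.03)&(w['depth']>0)
P=C[m];print(m.sum(),P.min(0),P.max(0),np.median(P[P[:,2]>.157],0)); v,u=np.nonzero(m);print(u.mean(),v.mean(),u.min(),u.max(),v.min(),v.max())
P=P[P[:,2]>.157]; print(P[:,:2].min(0),P[:,:2].max(0))
```

```text
[319.08259729 188.79868787] [319.20011254 184.70011608] [59.59935976 65.02716267] [319.90823387 160.00301281]
18213 [ 0.49226748 -0.16543074  0.13506487] [ 0.53399964 -0.10550136  0.39782495] [ 0.52719031 -0.1289653   0.38713621]
318.06802833141165 349.2569044089387 189 489 172 399
[ 0.49226748 -0.16543074] [ 0.53399964 -0.10550136]
```

Call:
{"method": "play_rows", "body": {"targets": "0.2 -0.2 3 0 0.003 -0.008 1; 0 0 4 0 0 0 1; 0 0 3 0 0 0 1; 0 0 0 0 0 0 1"}}

```text
time: 2.75
position: [0.5008, -0.1468, 0.3594]
tool_rot: [3.093, 0.519, -0.003]
ft_force: [0.3, -0.1, 0.4]
grip_width: 1.002
```

Run:
```python
from h import *
plan([.504,-.137,.311],0.347)
a=save('wrist','w2');b=save('scene','s2');
cv2.imwrite('pics/j2.png',np.hstack([cv2.resize(a['pixels'],(400,250)),cv2.resize(b['pixels'][60:310,150:550],(400,250))]))
```

```text
now [ 0.5008 -0.1468  0.3594] R [[0.9452, 0.3265, -0.0007], [0.3265, -0.9452, -0.0057], [-0.0025, 0.0051, -1.0]]
shift cm [ 0.64 -0.85  4.83] level err rotvec [ 0.0051  0.0026 -0.0144] yaw 0.347 F [ 0.28 -0.11  0.36] g 1.002 t 2.75
```

View pics/j2.png

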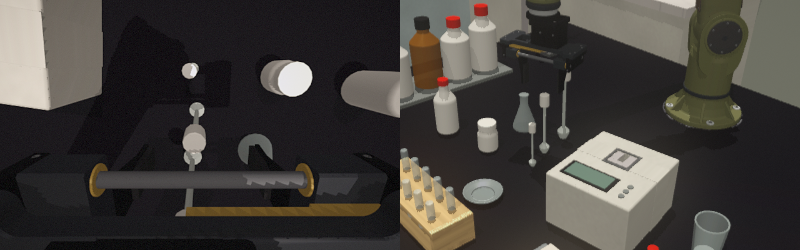

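Call:
{"method": "play_rows", "body": {"targets": "0.6 -0.8 0 0.005 0.003 -0.014 1; 0.1 -0.1 0 0 0 0 1; 0 0 0 0 0 0 1"}}

```text
time: 3.22
position: [0.5071, -0.1353, 0.3661]
tool_rot: [3.089, 0.543, 0.017]
ft_force: [0.0, -0.1, 0.3]
grip_width: 0.999
```

Run:
```python
from h import *
plan([.504,-.137,.311],0.347)
w=save('wrist','w3')
print(proj(w,[.504,-.137,.162]))
cv2.imwrite('pics/w3.png',w['pixels'])
```

```text
now [ 0.5071 -0.1353  0.3661] R [[0.9401, 0.3408, 0.0116], [0.3409, -0.9401, -0.0035], [0.0098, 0.0072, -0.9999]]
shift cm [-0.4   0.02  5.5 ] level err rotvec [ 0.0072 -0.0098  0.0008] yaw 0.347 F [ 0.03 -0.06  0.32] g 0.999 t 3.225
[321.70184135 239.95688115]
```

View pics/w3.png

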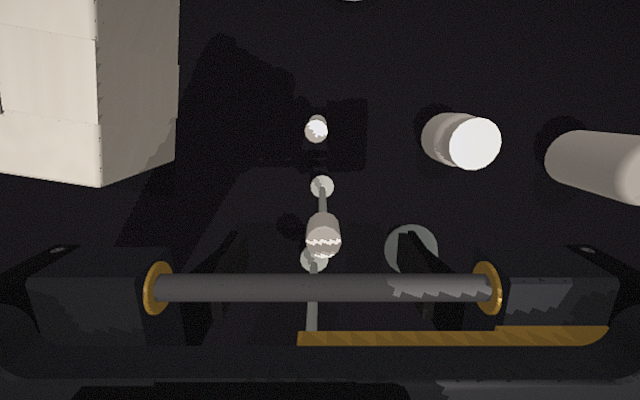

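Call:
{"method": "play_rows", "body": {"targets": "-0.3 0 1.5 0.007 -0.01 0 1; 0 0 1.5 0 0 0 1; 0 0 0 0 0 0 1"}}

```text
time: 3.65
position: [0.5038, -0.1365, 0.3332]
tool_rot: [-3.094, -0.543, 0.004]
ft_force: [1.0, -0.6, 0.7]
grip_width: 1.002
```

Run:
```python
from h import *
plan([.504,-.137,.311],0.347)
```

```text
now [ 0.5038 -0.1365  0.3332] R [[0.9401, 0.3408, -0.0024], [0.3408, -0.9401, 0.0003], [-0.0022, -0.0011, -1.0]]
shift cm [0.01 0.05 2.22] level err rotvec [-0.001   0.0022  0.0007] yaw 0.347 F [ 0.97 -0.57  0.65] g 1.002 t 3.65
```

Call:
{"method": "play_rows", "body": {"targets": "0 0 1.1 0 0.002 0 1; 0 0 1.1 0 0 0 1; 0 0 0 0 0 0 1; 0 0 0 0 0 0 1"}}

```text
time: 4.15
position: [0.5037, -0.1366, 0.3092]
tool_rot: [-3.093, -0.543, 0.001]
ft_force: [0.7, 0.3, -0.6]
grip_width: 0.996
```

Run:
```python
from h import *
plan([.504,-.137,.311],0.347)
w=save('wrist','w4')
```

```text
now [ 0.5037 -0.1366  0.3092] R [[0.9402, 0.3407, -0.001], [0.3407, -0.9402, 0.0015], [-0.0005, -0.0017, -1.0]]
shift cm [ 0.01  0.05 -0.18] level err rotvec [-0.0017  0.0005  0.0006] yaw 0.347 F [ 0.68  0.25 -0.63] g 0.996 t 4.15
```

View pics/w4.png

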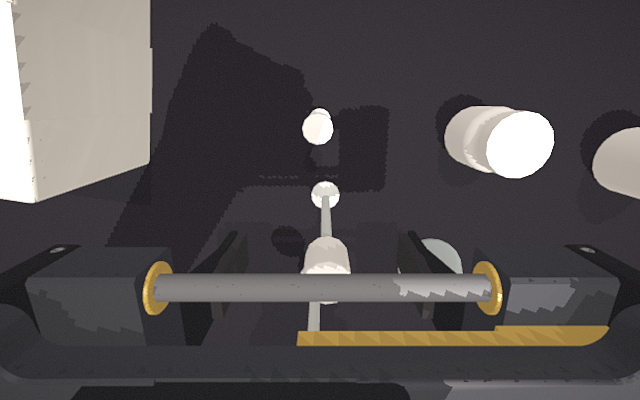

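Grip is centred between the fingers (at (327,260)). Closing.

Call:
{"method": "play_rows", "body": {"targets": "0 0 -0.1 0 0 0 -1; 0 0 0 0 0 0 -1; 0 0 0 0 0 0 -1; 0 0 0 0 0 0 -1; 0 0 0 0 0 0 -1; 0 0 0 0 0 0 -1", "newtons": 50}}

```text
time: 4.95
position: [0.5041, -0.1366, 0.3114]
tool_rot: [-3.094, -0.543, -0.002]
ft_force: [-0.2, -1.1, -0.4]
grip_width: 0.401
```

Run:
```python
from h import *
plan([.504,-.137,.311],0.347)
w=save('wrist','w5')
```

```text
now [ 0.5041 -0.1366  0.3114] R [[0.9402, 0.3406, 0.0009], [0.3406, -0.9402, 0.0006], [0.001, -0.0003, -1.0]]
shift cm [-0.02  0.03  0.04] level err rotvec [-0.0003 -0.001   0.0006] yaw 0.347 F [-0.2  -1.08 -0.35] g 0.401 t 4.95
```

View pics/w5.png

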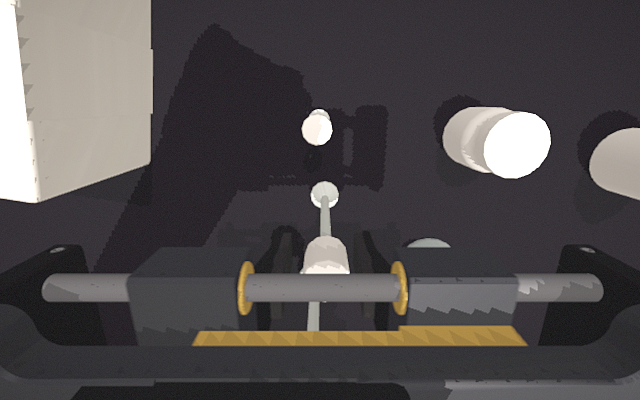

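Fingers still closing (0.40); wait for contact (24 mm ≈ 0.28).

Call:
{"method": "play_rows", "body": {"targets": "0 0 0 0 0 0 -1; 0 0 0 0 0 0 -1; 0 0 0 0 0 0 -1; 0 0 0 0 0 0 -1"}}

```text
time: 5.5
position: [0.5041, -0.1366, 0.3113]
tool_rot: [-3.094, -0.543, -0.001]
ft_force: [-0.7, -0.8, 0.1]
grip_width: 0.259
```

Call:
{"method": "play_rows", "body": {"targets": "0 0 0 0 0 0 -1; 0 0 0 0 0 0 -1; 0 0 -1 0 0 0 -1; 0 0 -2 0 0 0 -1; 0 0 0 0 0 0 -1"}}

```text
time: 6.12
position: [0.5041, -0.1366, 0.3429]
tool_rot: [-3.094, -0.543, -0.002]
ft_force: [-0.2, -0.1, 0.1]
grip_width: 0.259
```

Run:
```python
from h import *
plan([.504,-.137,.47],0.347)
b=save('scene','s6');cv2.imwrite('pics/s6c.png',cv2.resize(b['pixels'][60:310,200:500],None,fx=2.4,fy=2.4))
```

```text
now [ 0.5041 -0.1366  0.3429] R [[0.9402, 0.3407, 0.0009], [0.3407, -0.9402, 0.0007], [0.001, -0.0004, -1.0]]
shift cm [-1.000e-02  3.000e-02 -1.271e+01] level err rotvec [-0.0004 -0.001   0.0007] yaw 0.347 F [-0.15 -0.12  0.07] g 0.259 t 6.125
```

View pics/s6c.png

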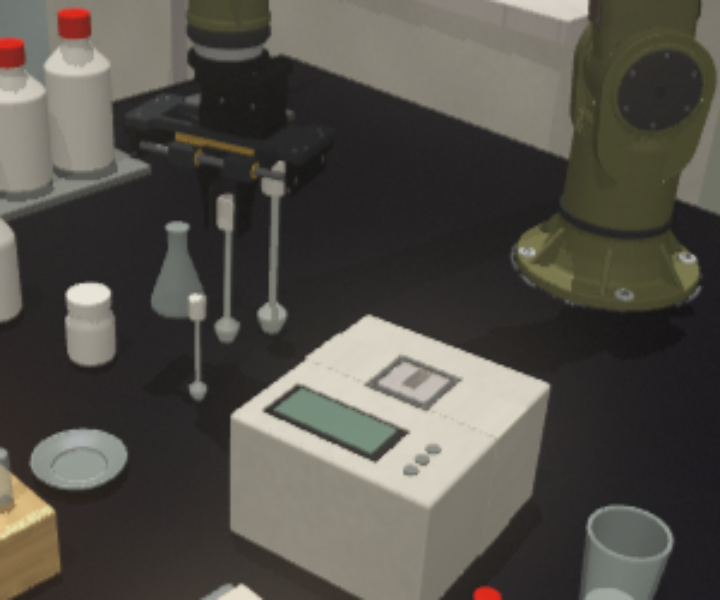

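Holder is in the grip and lifted, upright. Raise and carry over.

Call:
{"method": "play_rows", "body": {"targets": "0 0 -3 0 0 0 -1; 0 0 -4 0 0 0 -1; 0 0 -4 0 0 0 -1; 0 0 -2 0 0 0 -1; 0 0 0 0 0 0 -1"}}

```text
time: 6.8
position: [0.5029, -0.1369, 0.471]
tool_rot: [-3.089, -0.542, 0.011]
ft_force: [0.1, -1.0, 1.0]
grip_width: 0.263
```

Run:
```python
from h import *
plan([.528,.1345,.47],0.347)
```

```text
now [ 0.5029 -0.1369  0.471 ] R [[0.9402, 0.3407, -0.0081], [0.3407, -0.9402, 0.0038], [-0.0063, -0.0064, -1.0]]
shift cm [ 11.61 -24.66   0.18] level err rotvec [-0.0064  0.0063  0.0006] yaw 0.347 F [ 0.09 -0.98  0.98] g 0.263 t 6.8
```

Call:
{"method": "play_rows", "body": {"targets": "0.7 -1.5 -0.3 -0.006 0.006 0 -1; 1.4 -3 0 0 0 0 -1; 1.6 -3.5 0 0 0 0 -1; 1.6 -3.5 0 0 0 0 -1; 1.6 -3.5 0 0 0 0 -1; 1.6 -3.5 0 0 0 0 -1; 1.4 -3 0 0 0 0 -1; 0.7 -1.5 0 0 0 0 -1; 0 0 0 0 0 0 -1; 0 0 0 0 0 0 -1"}}

```text
time: 8.05
position: [0.5191, 0.1331, 0.4609]
tool_rot: [-3.084, -0.556, 0.028]
ft_force: [-0.1, -0.2, 0.1]
grip_width: 0.265
```

Run:
```python
from h import *
plan([.528,.1345,.47],0.347)
```

```text
now [0.5191 0.1331 0.4609] R [[0.9369, 0.349, -0.019], [0.3492, -0.9371, 0.0047], [-0.0162, -0.011, -0.9998]]
shift cm [ 0.87  0.17 -0.93] level err rotvec [-0.011   0.0163  0.0096] yaw 0.347 F [-0.14 -0.19  0.09] g 0.265 t 8.05
```

Call:
{"method": "play_rows", "body": {"targets": "0.6 0.1 0 -0.011 0.016 0.009 -1; 0.2 0 0 0 0 0 -1; 0 0 0 0 0 0 -1; 0 0 0 0 0 0 -1"}}

```text
time: 8.55
position: [0.5279, 0.1323, 0.4603]
tool_rot: [3.094, 0.535, 0.001]
ft_force: [-0.0, 0.4, -0.9]
grip_width: 0.264
```

Run:
```python
from h import *
plan([.528,.1345,.455],0.347)
a=save('scene','s7');t=save('top','t7');w=save('wrist','w7')
A=cv2.resize(a['pixels'][120:260,300:450],None,fx=2.6,fy=2.6,interpolation=cv2.INTER_CUBIC)
B=cv2.resize(t['pixels'][140:280,180:330],None,fx=2.6,fy=2.6,interpolation=cv2.INTER_CUBIC)
cv2.imwrite('pics/j7.png',np.hstack([A,B]))
```

```text
now [0.5279 0.1323 0.4603] R [[0.942, 0.3356, 0.0008], [0.3356, -0.942, -0.0015], [0.0002, 0.0017, -1.0]]
shift cm [ 0.09 -0.2   0.53] level err rotvec [ 0.0017 -0.0002 -0.0048] yaw 0.347 F [-0.05  0.42 -0.86] g 0.264 t 8.55
```

View pics/j7.png

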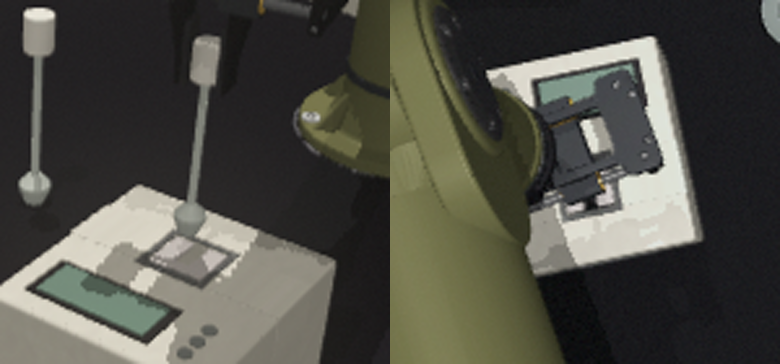

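View pics/w7.png

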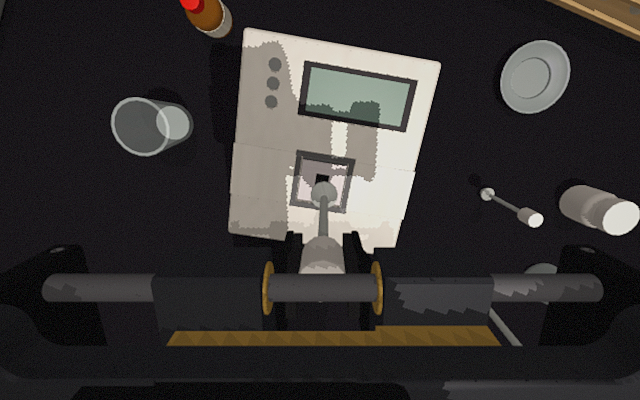

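In the scene crop the holder seems to lean (grip (206,60) → foot (188,215)). I check it against the projection of an upright holder.

Run:
```python
from h import *
S=dict(np.load('pics/s7.npz'));W=dict(np.load('pics/w7.npz'))
p=np.array([.5279,.1323]);zt=.4603-.164
for h in(.147,.08,.013): print(h,'scene',((proj(S,[*p,zt-.147+h])-[300,120]+.5)*2.6-.5).round(1),proj(S,[*p,zt-.147+h]).round(1),'wrist',proj(W,[*p,zt-.147+h]).round(1))
A=cv2.resize(S['pixels'][125:215,340:420],None,fx=6,fy=6,interpolation=cv2.INTER_CUBIC)
B=cv2.resize(W['pixels'][140:240,270:370],None,fx=5,fy=5,interpolation=cv2.INTER_CUBIC)
A=cv2.resize(A,(444,500))
cv2.imwrite('pics/j8.png',np.hstack([A[:, :300],B]) if 0 else np.hstack([cv2.resize(S['pixels'][125:215,335:385],None,fx=6,fy=6,interpolation=cv2.INTER_CUBIC)[:540],cv2.resize(B,(490,540))]))
C=cloud(S);m=(C[...,2]>.14)&(C[...,2]<.31)&(np.hypot(C[...,0]-.5279,C[...,1]-.1323)<.035)&(S['depth']>0)
P=C[m]
for lo in np.arange(.14,.31,.015):
    q=P[(P[:,2]>=lo)&(P[:,2]<lo+.015)]
    if len(q): print(lo.round(3),len(q),np.median(q,0).round(4))
```

```text
0.147 scene [205.9  60.8] [378.9 143.1] wrist [323.1 262.9]
0.08 scene [197.6 142.1] [375.7 174.4] wrist [322.6 217.4]
0.013 scene [189.9 217.8] [372.7 203.5] wrist [322.3 192.1]
0.14 12 [0.532  0.136  0.1527]
0.155 78 [0.5337 0.1365 0.1647]
0.17 52 [0.5296 0.1328 0.1733]
0.185 23 [0.5288 0.1325 0.193 ]
0.2 23 [0.5286 0.1323 0.2065]
0.215 25 [0.529  0.1331 0.2217]
0.23 24 [0.5288 0.1337 0.2379]
0.245 28 [0.5283 0.1334 0.253 ]
0.26 24 [0.5288 0.1342 0.2677]
0.275 115 [0.5344 0.138  0.2849]
0.29 180 [0.5345 0.1382 0.2974]
0.305 63 [0.5355 0.137  0.3079]
```

View pics/j8.png

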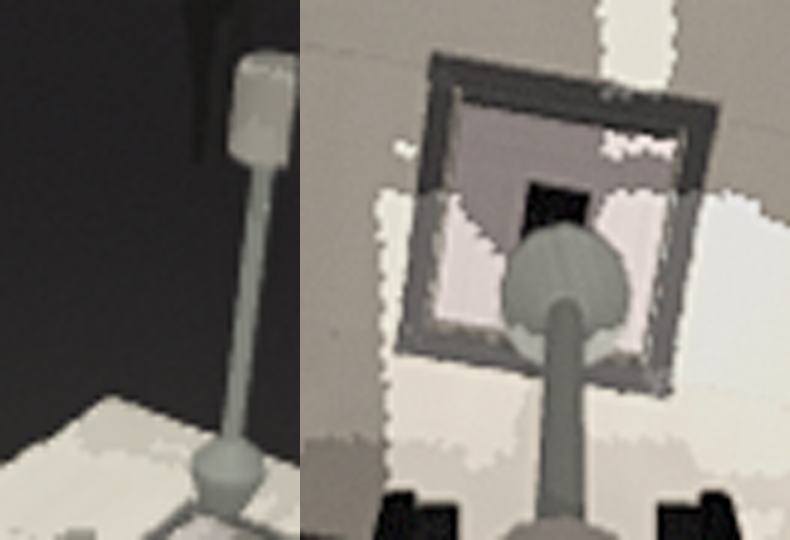

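Run:
```python
from h import *
W=dict(np.load('pics/w7.npz'))
c=[(435,55),(718,103),(668,392),(398,350)]
P=[ray(W,(x-300)/4.9+270-.4,y/5.4+140-.4,.125) for x,y in c]
P=np.array(P);print(P.round(4)); 
# diagonals intersection
a,b,c_,d=P[:,:2]
s=np.linalg.solve(np.array([c_-a,-(d-b)]).T,b-a);print('centre',a+s[0]*(c_-a),np.linalg.norm(a-b),np.linalg.norm(b-c_))
# free stem: foot centre in wrist view
for u,v in((566,295),): print('foot px',(u-300)/4.9+270,v/5.4+140)
p=[.5279,.1323]
print(proj(W,[*p,.1493+.020]),proj(W,[*p,.1493+.013]))
```

```text
[[0.5518 0.168  0.125 ]
 [0.563  0.1087 0.125 ]
 [0.5044 0.0978 0.125 ]
 [0.4929 0.1573 0.125 ]]
centre [0.52810701 0.1329277 ] 0.06034134027696917 0.059640178843516516
foot px 324.2857142857143 194.62962962962962
[322.29729254 194.22149789] [322.27240891 192.11071603]
```

Call:
{"method": "play_rows", "body": {"targets": "0.1 -0.2 0.5 0.002 0 -0.005 -1; 0 0 0.5 0 0 0 -1; 0 0 0 0 0 0 -1; 0 0 0 0 0 0 -1"}}

```text
time: 9.2
position: [0.5279, 0.1351, 0.4493]
tool_rot: [-3.094, -0.544, 0.001]
ft_force: [-0.2, -0.4, -0.3]
grip_width: 0.261
```

Run:
```python
from h import *
plan([.528,.1345,.436],0.347)
```

```text
now [0.5279 0.1351 0.4493] R [[0.9399, 0.3413, -0.0004], [0.3413, -0.9399, 0.0004], [-0.0002, -0.0005, -1.0]]
shift cm [-0.01  0.06  1.33] level err rotvec [-0.0005  0.0002  0.0013] yaw 0.347 F [-0.17 -0.38 -0.35] g 0.261 t 9.2
```

Call:
{"method": "play_rows", "body": {"targets": "0 0.05 0.7 0 0 0 -1; 0 0 0.7 0 0 0 -1; 0 0 0.5 0 0 0 -1; 0 0 0.5 0 0 0 -1; 0 0 0 0 0 0 -1"}}

```text
time: 9.82
position: [0.5287, 0.1347, 0.4256]
tool_rot: [-3.094, -0.544, -0.006]
ft_force: [-0.6, -0.3, 4.1]
grip_width: 0.261
```

Run:
```python
from h import *
plan([.528,.1345,.406],0.347)
```

```text
now [0.5287 0.1347 0.4256] R [[0.94, 0.341, 0.0037], [0.341, -0.9401, 0.0009], [0.0038, 0.0004, -1.0]]
shift cm [-0.08 -0.01  1.96] level err rotvec [ 0.0004 -0.0038  0.001 ] yaw 0.347 F [-0.64 -0.27  4.06] g 0.261 t 9.825
```

Flap contact felt at 4 N as expected. On to ~32 mm depth.

Call:
{"method": "play_rows", "body": {"targets": "-0.05 0 0.5 0 -0.003 0 -1; 0 0 0.6 0 0 0 -1; 0 0 0.6 0 0 0 -1; 0 0 0.6 0 0 0 -1; 0 0 0 0 0 0 -1; 0 0 0 0 0 0 -1"}}

```text
time: 10.58
position: [0.5286, 0.1354, 0.4047]
tool_rot: [3.094, 0.544, 0.007]
ft_force: [-0.3, -0.3, 3.7]
grip_width: 0.263
```

Run:
```python
from h import *
plan([.528,.1345,.386],0.347)
a=save('scene','s9');w=save('wrist','w9')
A=cv2.resize(a['pixels'][125:245,330:430],None,fx=4,fy=4,interpolation=cv2.INTER_CUBIC)
B=cv2.resize(w['pixels'][120:300,260:380],None,fx=8/3,fy=8/3,interpolation=cv2.INTER_CUBIC)
cv2.imwrite('pics/j9.png',np.hstack([A,B]))
```

```text
now [0.5286 0.1354 0.4047] R [[0.9399, 0.3414, 0.0043], [0.3414, -0.9399, 0.0002], [0.0041, 0.0013, -1.0]]
shift cm [-0.1   0.06  1.87] level err rotvec [ 0.0013 -0.0041  0.0014] yaw 0.347 F [-0.25 -0.35  3.72] g 0.263 t 10.575
```

View pics/j9.png

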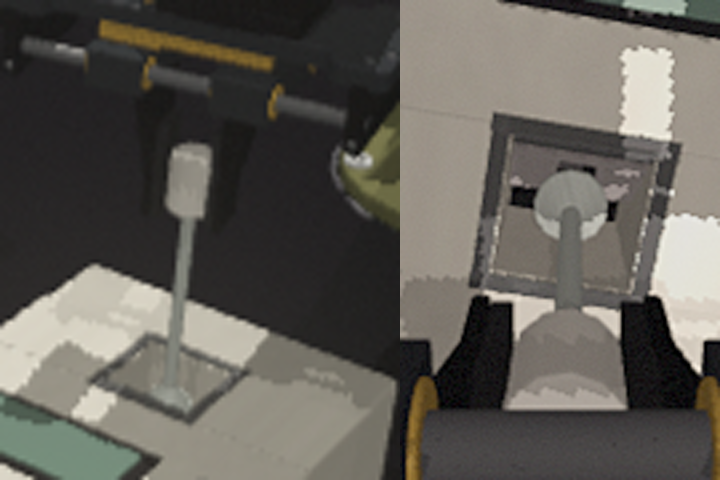

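Foot is centred in the opened mouth (right crop, foot at (571,205)), flap pushed down. Continue.

Call:
{"method": "play_rows", "body": {"targets": "-0.1 0.05 0.4 0.001 -0.004 0.001 -1; 0 0 0.5 0 0 0 -1; 0 0 0.5 0 0 0 -1; 0 0 0.4 0 0 0 -1; 0 0 0 0 0 0 -1"}}

```text
time: 11.3
position: [0.5273, 0.1345, 0.3845]
tool_rot: [-3.094, -0.543, 0.004]
ft_force: [-0.9, -0.1, 2.1]
grip_width: 0.262
```

Run:
```python
from h import *
plan([.528,.1345,.366],0.347)
```

```text
now [0.5273 0.1345 0.3845] R [[0.9403, 0.3404, -0.0028], [0.3404, -0.9403, -0.0001], [-0.0026, -0.0009, -1.0]]
shift cm [0.07 0.03 1.85] level err rotvec [-0.0009  0.0026  0.0004] yaw 0.347 F [-0.87 -0.09  2.14] g 0.262 t 11.3
```

Call:
{"method": "play_rows", "body": {"targets": "0.05 0 0.4 0 0.002 0 -1; 0 0 0.4 0 0 0 -1; 0 0 0.4 0 0 0 -1; 0 0 0 0 0 0 -1"}}

```text
time: 11.8
position: [0.5281, 0.1343, 0.3707]
tool_rot: [-3.094, -0.542, -0.0]
ft_force: [0.0, 0.7, -1.6]
grip_width: 0.259
```

Run:
```python
from h import *
plan([.528,.1345,.366],0.347)
```

```text
now [0.5281 0.1343 0.3707] R [[0.9403, 0.3402, -0.0001], [0.3402, -0.9403, 0.0007], [0.0001, -0.0007, -1.0]]
shift cm [ 0.   -0.02  0.47] level err rotvec [-0.0007 -0.0001  0.0001] yaw 0.347 F [ 0.01  0.73 -1.59] g 0.259 t 11.8
```

Call:
{"method": "play_rows", "body": {"targets": "0 0 0.3 0 0 0 -1; 0 0 0.3 0 0 0 -1; 0 0 0 0 0 0 -1"}}

```text
time: 12.18
position: [0.5283, 0.1343, 0.3644]
tool_rot: [-3.094, -0.542, -0.002]
ft_force: [-0.2, 0.4, -0.6]
grip_width: 0.262
```

Run:
```python
from h import *
plan([.528,.1345,.356],0.347)
a=save('scene','s10');w=save('wrist','w10')
A=cv2.resize(a['pixels'][125:245,330:430],None,fx=4,fy=4,interpolation=cv2.INTER_CUBIC)
B=cv2.resize(w['pixels'][120:300,260:380],None,fx=8/3,fy=8/3,interpolation=cv2.INTER_CUBIC)
cv2.imwrite('pics/j10.png',np.hstack([A,B]))
```

```text
now [0.5283 0.1343 0.3644] R [[0.9404, 0.3402, 0.0008], [0.3401, -0.9404, 0.0008], [0.0011, -0.0005, -1.0]]
shift cm [-0.02 -0.03  0.84] level err rotvec [-0.0005 -0.0011  0.0001] yaw 0.347 F [-0.18  0.45 -0.57] g 0.262 t 12.175
```

View pics/j10.png

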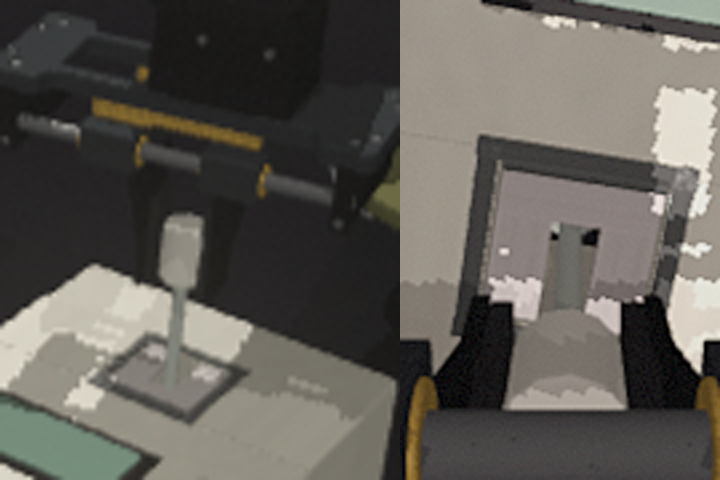

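Flap has swung shut round the stem (level plate, stem in slot). Now pressing gently down, in small steps.

Call:
{"method": "play_rows", "body": {"targets": "0 0 0.25 0 -0.001 0 -1; 0 0 0.2 0 0 0 -1; 0 0 0 0 0 0 -1"}}

```text
time: 12.65
position: [0.5284, 0.1344, 0.3601]
tool_rot: [-3.094, -0.542, -0.001]
ft_force: [-0.5, 0.0, -0.9]
grip_width: 0.263
```

Call:
{"method": "play_rows", "body": {"targets": "0 0 0.2 0 0 0 -1; 0 0 0.2 0 0 0 -1"}}

```text
time: 12.9
position: [0.5285, 0.1344, 0.356]
tool_rot: [-3.094, -0.542, -0.002]
ft_force: [-0.7, 0.7, -0.8]
grip_width: 0.263
```

Call:
{"method": "play_rows", "body": {"targets": "0 0 0.2 0 0 0 -1; 0 0 0.2 0 0 0 -1"}}

```text
time: 13.15
position: [0.5285, 0.1344, 0.3517]
tool_rot: [-3.094, -0.542, -0.002]
ft_force: [-0.7, 0.7, -1.2]
grip_width: 0.26
```

Call:
{"method": "play_rows", "body": {"targets": "0 0 0.2 0 0 0 -1; 0 0 0.2 0 0 0 -1"}}

```text
time: 13.4
position: [0.5285, 0.1345, 0.3474]
tool_rot: [-3.094, -0.542, -0.002]
ft_force: [0.2, -0.2, 1.2]
grip_width: 0.264
```

Call:
{"method": "play_rows", "body": {"targets": "0 0 0.2 0 0 0 -1; 0 0 0.2 0 0 0 -1"}}

```text
time: 13.65
position: [0.5293, 0.135, 0.3453]
tool_rot: [-3.094, -0.542, -0.007]
ft_force: [-0.2, 0.1, 8.4]
grip_width: 0.264
```

Call:
{"method": "play_rows", "body": {"targets": "0 0 0.2 0 0 0 -1; 0 0 0.15 0 0 0 -1"}}

```text
time: 13.9
position: [0.5302, 0.1358, 0.3451]
tool_rot: [-3.094, -0.543, -0.014]
ft_force: [-2.1, 0.4, 7.0]
grip_width: 0.263
```

Run:
```python
from h import *
plan([.528,.1345,.340],0.347)
```

```text
now [0.5302 0.1358 0.3451] R [[0.9403, 0.3403, 0.0086], [0.3403, -0.9403, 0.0016], [0.0087, 0.0014, -1.0]]
shift cm [-0.26  0.05  0.51] level err rotvec [ 0.0014 -0.0087  0.0002] yaw 0.347 F [-2.05  0.38  6.96] g 0.263 t 13.9
```

Call:
{"method": "play_rows", "body": {"targets": "-0.2 0.05 0.2 0.001 -0.008 0 -1; 0 0 0.25 0 0 0 -1"}}

```text
time: 14.15
position: [0.5298, 0.1357, 0.3445]
tool_rot: [3.094, 0.543, 0.011]
ft_force: [-1.5, 0.6, 10.3]
grip_width: 0.263
```

Run:
```python
from h import *
plan([.528,.1345,.340],0.347)
```

```text
now [0.5298 0.1357 0.3445] R [[0.9402, 0.3407, 0.0069], [0.3407, -0.9402, 0.0005], [0.0067, 0.0019, -1.0]]
shift cm [-0.21  0.05  0.45] level err rotvec [ 0.0019 -0.0067  0.0006] yaw 0.347 F [-1.45  0.58 10.34] g 0.263 t 14.15
```

Call:
{"method": "play_rows", "body": {"targets": "-0.2 0.05 0.3 0.002 -0.007 0 -1; -0.05 0 0.3 0 -0.003 0 -1"}}

```text
time: 14.4
position: [0.5295, 0.1356, 0.3437]
tool_rot: [3.093, 0.543, 0.009]
ft_force: [-1.7, -0.4, 12.0]
grip_width: 0.265
```

Run:
```python
from h import *
plan([.528,.1345,.340],0.347)
```

```text
now [0.5295 0.1356 0.3437] R [[0.9401, 0.3408, 0.0058], [0.3408, -0.9401, 0.0001], [0.0055, 0.0019, -1.0]]
shift cm [-0.18  0.05  0.37] level err rotvec [ 0.0019 -0.0055  0.0008] yaw 0.347 F [-1.66 -0.41 12.01] g 0.265 t 14.4
```

Call:
{"method": "play_rows", "body": {"targets": "-0.2 0.05 0.35 0.002 -0.007 0 -1; -0.05 0 0.4 0 -0.003 0 -1"}}

```text
time: 14.65
position: [0.5297, 0.1358, 0.3423]
tool_rot: [3.093, 0.544, 0.01]
ft_force: [-1.8, -0.4, 14.5]
grip_width: 0.264
```

Run:
```python
from h import *
plan([.528,.1345,.340],0.347)
a=save('scene','s11');w=save('wrist','w11')
A=cv2.resize(a['pixels'][125:245,330:430],None,fx=4,fy=4,interpolation=cv2.INTER_CUBIC)
B=cv2.resize(w['pixels'][120:300,260:380],None,fx=8/3,fy=8/3,interpolation=cv2.INTER_CUBIC)
cv2.imwrite('pics/j11.png',np.hstack([A,B]))
```

```text
now [0.5297 0.1358 0.3423] R [[0.94, 0.341, 0.0065], [0.341, -0.9401, 0.0], [0.0061, 0.0022, -1.0]]
shift cm [-0.21  0.06  0.23] level err rotvec [ 0.0022 -0.0061  0.001 ] yaw 0.347 F [-1.83 -0.36 14.54] g 0.264 t 14.65
```

View pics/j11.png

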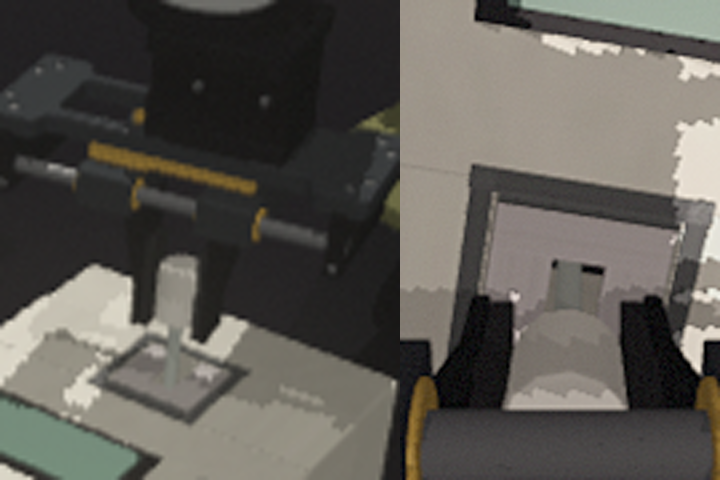

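Call:
{"method": "play_rows", "body": {"targets": "-0.2 0.05 0.45 0.002 -0.006 0 -1; -0.1 0 0.45 0 -0.003 0 -1"}}

```text
time: 15.0
position: [0.5281, 0.1342, 0.3354]
tool_rot: [3.092, 0.543, 0.002]
ft_force: [-0.3, -0.3, -0.1]
grip_width: 0.264
```

Run:
```python
from h import *
plan([.528,.1345,.340],0.347)
```

```text
now [0.5281 0.1342 0.3354] R [[0.9401, 0.3408, 0.0019], [0.3408, -0.9401, -0.0022], [0.001, 0.0028, -1.0]]
shift cm [ 0.   -0.03 -0.46] level err rotvec [ 0.0027 -0.001   0.0008] yaw 0.347 F [-0.34 -0.27 -0.1 ] g 0.264 t 15.0
```

Snapped through the catches (force fell to 0, z dropped 7 mm). Now feel for the seat.

Call:
{"method": "play_rows", "body": {"targets": "0 0 0.15 0.002 -0.001 0 -1; 0 0 0.15 0 0 0 -1"}}

```text
time: 15.25
position: [0.5288, 0.1342, 0.3334]
tool_rot: [3.093, 0.543, 0.004]
ft_force: [-0.2, -0.7, 9.2]
grip_width: 0.26
```

Call:
{"method": "play_rows", "body": {"targets": "0 0 0.2 0 0 0 -1; 0 0 0.2 0 0 0 -1"}}

```text
time: 15.5
position: [0.53, 0.135, 0.3329]
tool_rot: [3.093, 0.542, 0.011]
ft_force: [-2.4, -1.9, 12.8]
grip_width: 0.261
```

Call:
{"method": "play_rows", "body": {"targets": "-0.2 0.05 0.3 0.001 -0.008 0 -1; -0.05 0 0.4 0 -0.003 0 -1"}}

```text
time: 15.75
position: [0.5302, 0.1353, 0.3319]
tool_rot: [3.092, 0.542, 0.009]
ft_force: [-1.2, -1.0, 20.3]
grip_width: 0.261
```

Run:
```python
from h import *
plan([.528,.1345,.332],0.347)
```

```text
now [0.5302 0.1353 0.3319] R [[0.9403, 0.3402, 0.0061], [0.3402, -0.9404, -0.0009], [0.0055, 0.0029, -1.0]]
shift cm [-0.23 -0.   -0.01] level err rotvec [ 0.0029 -0.0055  0.0001] yaw 0.347 F [-1.15 -0.97 20.3 ] g 0.261 t 15.75
```

20 N with about 1 mm per 7.5 N: matches the stiff seat. Relax and let go.

Call:
{"method": "play_rows", "body": {"targets": "-0.1 0 0 0.002 -0.005 0 -1; 0 0 0 0 0 0 -1; 0 0 0 0 0 0 0; 0 0 0 0 0 0 0.3; 0 0 0 0 0 0 0.5; 0 0 0 0 0 0 0.6; 0 0 0 0 0 0 0.6; 0 0 0 0 0 0 0.6", "newtons": 10}}

```text
time: 16.75
position: [0.5289, 0.1354, 0.3308]
tool_rot: [-3.093, -0.543, 0.002]
ft_force: [0.1, -0.2, -0.2]
grip_width: 0.786
```

Run:
```python
from h import *
plan([.528,.1345,.332],0.347)
a=save('scene','s12');w=save('wrist','w12')
A=cv2.resize(a['pixels'][125:245,330:430],None,fx=4,fy=4,interpolation=cv2.INTER_CUBIC)
B=cv2.resize(w['pixels'][120:300,260:380],None,fx=8/3,fy=8/3,interpolation=cv2.INTER_CUBIC)
cv2.imwrite('pics/j12.png',np.hstack([A,B]))
```

```text
now [0.5289 0.1354 0.3308] R [[0.9402, 0.3407, -0.0012], [0.3407, -0.9402, 0.0006], [-0.001, -0.0009, -1.0]]
shift cm [-0.11  0.06 -0.12] level err rotvec [-0.0009  0.001   0.0007] yaw 0.347 F [ 0.12 -0.16 -0.25] g 0.786 t 16.75
```

View pics/j12.png

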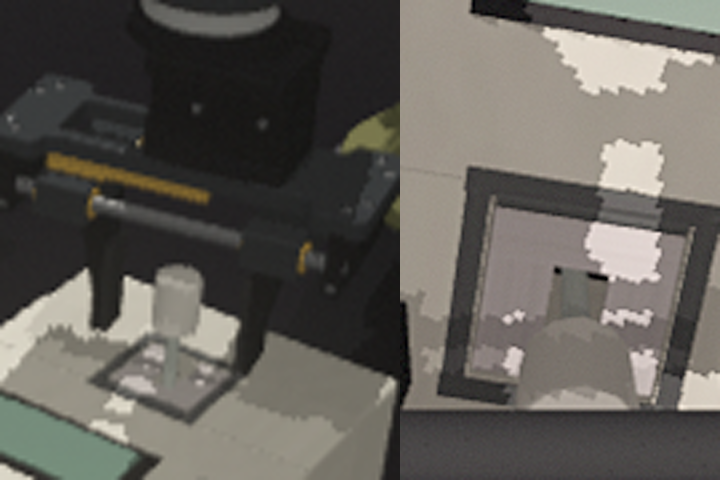

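Let go, the holder stands. Rise clear.

Call:
{"method": "play_rows", "body": {"targets": "0 0 -1 0 0 0 0.6; 0 0 -2 0 0 0 0.6; 0 0 -3 0 0 0 0.6; 0 0 -3 0 0 0 0.6; 0 0 -3 0 0 0 0.6; 0 0 -2 0 0 0 0.6; 0 0 0 0 0 0 0.6; 0 0 0 0 0 0 0.6"}}

```text
time: 17.85
position: [0.5285, 0.1359, 0.4792]
tool_rot: [-3.094, -0.545, -0.004]
ft_force: [-0.2, -0.7, -0.9]
grip_width: 0.8
```

Run:
```python
from h import *
plan([.528,.1345,.332],0.347)
a=save('scene','s13');w=save('wrist','w13')
A=cv2.resize(a['pixels'][125:245,330:430],None,fx=4,fy=4,interpolation=cv2.INTER_CUBIC)
B=cv2.resize(w['pixels'][120:300,260:380],None,fx=8/3,fy=8/3,interpolation=cv2.INTER_CUBIC)
cv2.imwrite('pics/j13.png',np.hstack([A,B]))
C=cloud(a);m=(C[...,2]>.13)&(C[...,2]<.22)&(np.hypot(C[...,0]-.5279,C[...,1]-.1345)<.022)&(a['depth']>0)
P=C[m]
for lo in np.arange(.13,.21,.01):
    q=P[(P[:,2]>=lo)&(P[:,2]<lo+.01)]
    if len(q): print(lo.round(3),len(q),np.median(q,0).round(4),q[:,2].max().round(4))
```

```text
now [0.5285 0.1359 0.4792] R [[0.9398, 0.3417, 0.0023], [0.3417, -0.9398, 0.0008], [0.0024, -0.0, -1.0]]
shift cm [-0.13  0.12 14.72] level err rotvec [-0.     -0.0024  0.0017] yaw 0.347 F [-0.25 -0.7  -0.89] g 0.8 t 17.85
0.13 14 [0.5288 0.1349 0.1339] 0.1388
0.14 16 [0.5295 0.1355 0.1445] 0.1495
0.15 18 [0.5333 0.1384 0.1585] 0.16
0.16 47 [0.5355 0.1404 0.1644] 0.1697
0.17 55 [0.5359 0.1406 0.1755] 0.18
0.18 80 [0.5302 0.1355 0.1855] 0.1879
```

View pics/j13.png

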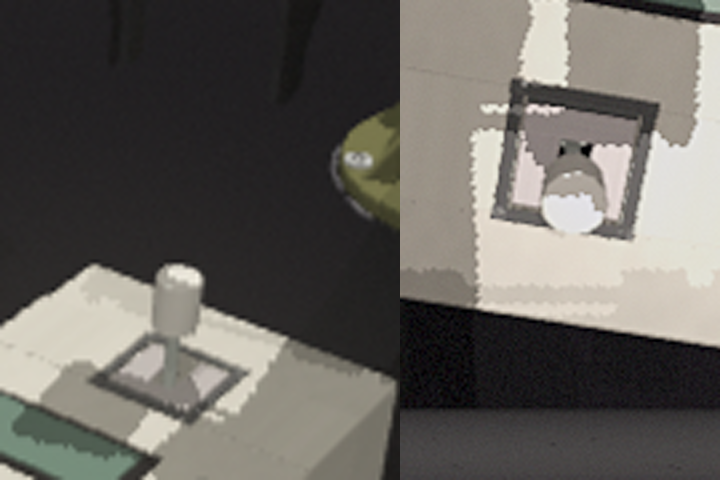

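The holder stands upright in the slot with the flap level. Its top is at about 0.186 m, so the underside is about 101 mm deep, where the seat was felt. Handing in.

Run:
```python
from bench import ctrl
print(ctrl.close_job())
```

```text
the job is handed in; nothing more can be done
None
```

I put the 162 mm holder through the flap and down onto its seat, let go of it, raised the gripper clear and handed the job in at about 18 s. No verdict is reported, and I could not read the flap angle or the seat pin directly.

- **Flap:** I felt it open at about 4 N with the foot centred in the mouth. It swung shut round the stem by the time the foot was about 71 mm down.
- **Catches:** the push rose to 14.5 N before they gave way at about 94 mm. That is above the stated 5 to 11 N; rubbing on the guide may explain it, because the tool had drifted about 2 mm sideways.
- **Seat:** I pressed to 20.3 N, and the seat gave about 1 mm per 7.5 N, which matches the stiff seat described.
- **Last check:** after release the holder stood upright with the flap level. Its top was at about 0.186 m, so the underside is about 101 mm below the meter's top, in agreement with the felt seat depth.
- **Bystanders:** the arm passed clear of them and I felt no contact, but I did not re-measure their positions at the end.

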